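Run the specimen carriage of an inspection rail up to its working-distance stop

TASK

Bring the small gear to the microscope's working distance: with the fingertips press down the ribbed release pad in the middle of the specimen carriage to free its brake and, keeping it pressed, push the carriage along the rail until it rests against the clamped stop, then let the pad come up so that the brake holds it there. Nothing is to be picked up: do not force the carriage along with its brake on, do not push the stop out of its setting, do not touch the gear, and leave it lying on its stage and everything else on the desk where it is.

Things in the scene. Friction and masses are not known exactly. Their poses are not given: they have to be found in the camera images.
- rail: Fixed aluminium inspection rail, 390 x 40 mm, top face 26 mm above the desk, slot down its middle, scale on one edge. Origin on the desk under its middle; x runs along the rail towards the microscope: a fixed level barrel of 38 mm diameter, axis 50 mm and top 70 mm above the desk, lens at x = 130 mm, tail at 260 mm; z up. Foot brackets reach 40 mm either side of the axis.
- monitor: Fixed tall monitor behind the microscope, its back to the robot; origin on the desk under its stand. The screen is 740 mm wide (370 mm either side of the origin in world y), its nearest faces lie 50 mm nearer the robot than the origin, and it reaches 0.45 m up: come to the carriage from the robot's side of it.
- pad_top (a point): Centre of the top of the carriage's release pad: a ribbed black rubber pad 36 x 36 mm in the middle of the carriage, 48 mm above the desk and 9 mm above the grey deck round it when up. Its axes are the rail's. It moves with the carriage and goes straight down by up to 6 mm when pressed.
- release_pad (a joint): How far the pad is pressed down, m: 0 up (brake on), 0.006 fully down. It is sprung: it starts to move at about 5 N and is fully down at about 7 N. The brake is free from about 1 mm down, 3 to 5 mm is a sure press; it grips again as soon as the pad is up. The finger carries the pressed pad along by friction on the rubber.
- carriage (a joint): Place of the carriage along the rail, m, growing towards the stop and the microscope; it starts parked at 0, the rear end of the rail. With the brake free the carriage slides with 1 to 2 N; with the brake on it holds about 10 N.
- carriage_nose (a point): Middle of the front end face (towards the microscope) of the grey carriage, 33 mm above the desk, 80 mm ahead of the pad's centre. The carriage is 140 mm long (60 mm behind the pad's centre, 80 mm ahead), 54 mm wide, its deck 39 mm above the desk. Axes are the rail's.
- stop_face (a point): Middle of the face of the stop that the carriage's nose shall meet, 33 mm above the desk. The stop is a bare steel saddle astride the rail, 24 mm long, 54 mm wide, top 39 mm above the desk, with a black thumbscrew at its side, between the carriage and the microscope. Axes are the rail's; the nose has 80 to 147 mm to go at the start.
- stop_block (a joint): Place of the stop along the rail, m. It is clamped and slips only if pushed with more than about 25 N; it shall keep its setting.
- stage_center (a point): Centre of the top of the white round stage (51 mm diameter, 42 mm above the desk) on the front part of the carriage, 52 mm ahead of the pad's centre.
- specimen: Small printed gear (31 mm diameter, 14 mm high) that lies loose on the stage; origin at the centre of its underside. It rides along by friction.
- large_gear: Bystander: loose printed gear, 47 mm diameter, 16 mm high, on the desk beside the rail; origin at the centre of its underside.
- tweezers: Bystander: steel tweezers, 123 mm long, 10 mm high, lying beside the rail; origin at the centre of the underside.
- corner_bracket: Bystander: small printed corner bracket 31 x 41 x 31 mm behind the rail; origin at the centre of its underside.
- screw_jar: Bystander: small clear jar with a grey lid, 42 mm diameter, 43 mm high, behind the rail; origin at the centre of its underside.
- calipers: Bystander: digital calipers 215 mm long, 17 mm high, lying behind the rail; origin at the centre of the underside.
- cutters: Bystander: flush cutters 132 mm long, 10 mm high, lying to the right of the rail; origin at the centre of the underside.
- marker: Bystander: felt marker with a black cap, 121 mm long, lying behind the rail; origin at the centre of the underside.

How it is judged:
By the outcome, as a careful person would: the job done as asked, in the order asked, and still so for the second after the job is handed in, with the robot touching nothing.
It also fails if it takes over 35 s, if anything falls off the work surface, if the arm or the gripper's body presses on something with over 40 N, if the wrist force passes 120 N, or if a joint passes its speed limit or range.

ROBOT

A 6-joint arm with a two-finger parallel gripper is mounted at the origin on a cart in front of the work surface, level with it; the furniture and walls round the work are solid. World frame = base frame: x ahead of the robot, y to its left, z up, the work surface at z = 0. Lengths are in mm, angles in rad, forces in N, time in s.
With the tool pointing down it reaches from about 375 to 900 mm from the base axis. Payload 3.1 kg.
Tool frame: the origin (TCP) lies midway between the tips of the shut fingers; the grasp point (between the pads) lies r.grip_point_offset behind it (r.grip_point_offset is the distance from the TCP to the grasp point, in mm); z points along the fingers, y is the direction in which the jaws open and shut (so a half turn about z gives the same grasp; the last joint's range is limited). The gripper opens to 85 mm and grips with 20 to 120 N. Pads are 22 mm wide; open, the fingers measure 114 mm over their backs; the gripper's body (76 mm by 85 mm) begins 54 mm behind the grasp point. The pads swing forward as they close: fully open they stand 13 mm farther back than shut.
Start: joints at [-1.286, 0.527, 1.433, -0, 1.181, -0.178], TCP at [279.052, -559.22, 231.31] pointing down, gripper open.
Joint ranges: [-3.08, 3.08], [-0.75, 2.2], [0.22, 2.44], [-1.43, 4.57], [0, 2.65], [-2.85, 2.85]. Speed limits (rad/s): [2.79, 2.79, 3.14, 3.14, 3.14, 3.14].

INTERFACE

Orientations are given as a 3x3 rotation matrix whose columns are the frame's x, y, z axes.
In Python, from station import r gives the robot as it stands. The module is installed in compiled form; this text tells all that it offers.
- The arm moves only by the shell command python3 -m inch 'ROWS' [FORCE]. ROWS is JSON, a list of rows, each an object with "gripper": the opening in per cent of the stroke, from 0 (shut) to 100 (fully open); "translation": the shift along the world's x, y, z in mm, a list of three; "roll": the turn about the world's z in rad. A call has 1 to 12 rows; each row shifts and turns the pose as measured when the row begins; what a row does not reach is not made up. A row lasts 1/10 s, in which the tool goes at most 50 mm and 8.59 degrees, less where a joint would pass 70% of its speed; a pose out of reach is approached as far as the arm can. A call is refused whole if a number of a shift passes 50 or a number of a turn 0.15, either way. A call with a gripper value outside its range is refused whole. The fingers move at their own pace and stop on an object; FORCE is the grip in N (left out, the last holds). Time passes only in rows, so rows that do not move let the fingers close. It gives the time, the measured TCP pose, the force and the opening at its end, in the units of the state.
- r.sense(): the state, without advancing time (a new reading comes with each control period).
- r.capture(name): name is "scene" or "top" or "wrist"; returns (picture, depth): 384x512x3 uint8, red, green, blue; 384x512 float32, mm along the optical axis (not along the pixel's ray), 0 where there is no reading.
- r.get_calibration(name): a dict with "fov_y" (degrees; the focal length in pixels is half the picture's height over the tangent of half this angle, whatever the lens; pixels are square), "cx", "cy" (the principal point, pixels), "rvec" (rotation vector, rad) and "tvec" (3), from world to camera coordinates, as OpenCV has them; the wrist camera has in their place "mount" (4x4, takes a point from camera to tool coordinates, whose origin is the TCP and whose axes are the flange's). Camera axes: x right, y down, z forward; pixel columns grow to the right and rows downward; lengths in mm; the calibration is good to about 2 mm. A picture is of the moment at which its call begins: read the wrist's pose just before it. get_calibration takes no time and is no camera call.
- r.job_done(): hands the job in, once; it reports no verdict.
The state is a dict: "time_s": time; "joints": joint angles; "dq": joint speeds; "joint_efforts": joint torques, N m; "tcp_pos": TCP position; "tcp_rot": TCP orientation; "contact_force": force on the tool from outside, world axes, zero at the start; "torque": the same for the moment, N m; "gripper_width": finger opening in mm.
Only numpy, scipy, OpenCV 4.12 (cv2) and the standard library are available. Lean on these libraries where they do the work, as an engineer would, in place of code of your own. Each camera call takes 0.05 s, during which the arm holds its last target. There are 200 camera calls.

## Working session

There is one attempt and no reset: what is moved stays moved. The work goes in short steps, Python scripts to look and compute and a shell command to move; the robot and the scene stay as the last step left them, time stands still between calls to the robot, and variables do not carry over. Pictures are saved under pics/ and viewed, about 8 in all and at most 12, crops included, and the job is handed in when it is done.

```bash
mkdir -p pics
cat > h.py <<'E'
import numpy as np, cv2
from station import r
def cal(n):
    c=r.get_calibration(n); f=192/np.tan(np.radians(c["fov_y"])/2)
    if "mount" in c:
        s=r.sense(); T=np.eye(4);T[:3,:3]=np.array(s["tcp_rot"]);T[:3,3]=s["tcp_pos"]
        M=T@np.array(c["mount"]); R=M[:3,:3]; o=M[:3,3]
    else:
        Rw=cv2.Rodrigues(np.array(c["rvec"],float))[0]; R=Rw.T; o=-R@np.array(c["tvec"],float).ravel()
    return f,c["cx"],c["cy"],R,o
def pt(C,u,v,z):
    f,cx,cy,R,o=C; d=R@np.array([(u-cx)/f,(v-cy)/f,1]); return o+d*(z-o[2])/d[2]
def proj(C,p):
    f,cx,cy,R,o=C; q=R.T@(np.array(p)-o); return q[0]/q[2]*f+cx,q[1]/q[2]*f+cy
def pts(C,depth):
    f,cx,cy,R,o=C; v,u=np.mgrid[:384,:512]
    return np.stack([(u-cx)/f*depth,(v-cy)/f*depth,depth],-1)@R.T+o
E
python3 - <<'E'
from h import *
s=r.sense();print(s,r.grip_point_offset)
for n in("scene","top"):
    C=cal(n);im,d=r.capture(n);np.savez(n+".npz",im=im,d=d)
    print(n,C[0],C[4],C[3][:,2]); 
    cv2.imwrite(f"pics/{n}.png",cv2.resize(im[:,:,::-1],(768,576),interpolation=cv2.INTER_CUBIC))
E
```

```text
{'time_s': 0.0, 'joints': array([-1.28649955e+00,  5.28466824e-01,  1.43389398e+00, -4.10861503e-08,
        1.18139658e+00, -1.78508239e-01]), 'dq': array([-0.00168932, -0.00040345, -0.000575  , -0.00011581,  0.00076084,
       -0.00027005]), 'joint_efforts': array([-2.44563225e-04, -4.42347157e+01, -1.78030103e+01, -2.47336320e-04,
        8.34494946e-03, -1.45635721e-05]), 'tcp_pos': array([ 278.85656641, -558.54827521,  230.33585913]), 'tcp_rot': array([[ 8.94803801e-01,  4.46459169e-01, -6.07206701e-04],
       [ 4.46459417e-01, -8.94801471e-01,  2.07782955e-03],
       [ 3.84336605e-04, -2.13034293e-03, -9.99997657e-01]]), 'contact_force': array([-0.0211396 ,  0.08872512, -0.57200083]), 'torque': array([ 0.00041045,  0.01100004, -0.01716662]), 'gripper_width': 85.65317470963448} 18.700000000000003
scene 392.1549392390291 [1311.62060502 -121.76122223  864.09599325] [-0.69918896  0.04143014 -0.71373548]
top 411.2156138717824 [ 421.41288298  -86.13249713 1011.53553263] [ 0.13777675 -0.00404603 -0.99045505]
```

View pics/top.png

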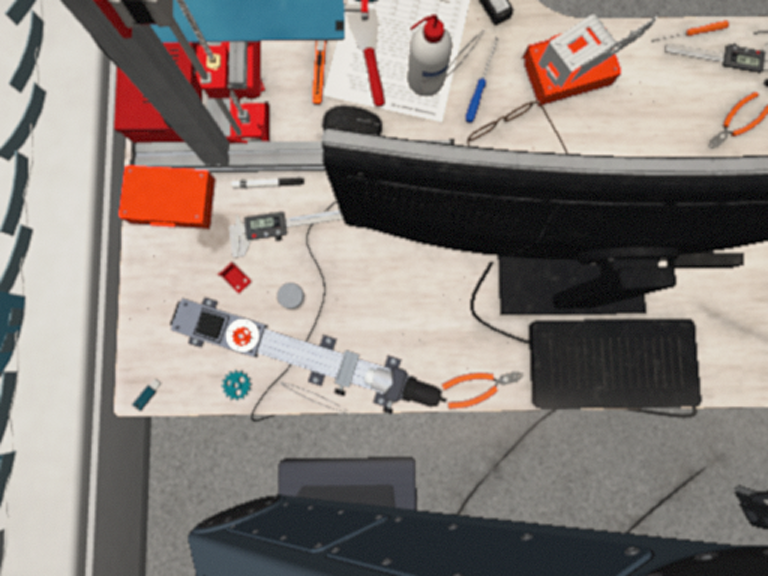

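View pics/scene.png

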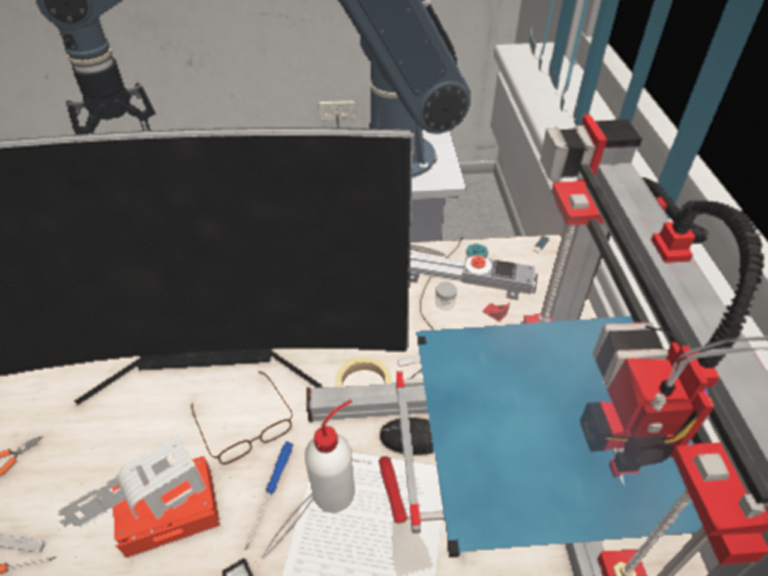

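The top view shows the black pad at (209,323), the stage and red gear at (243,335), the stop at (348,368) and the microscope at (380–440,385), all in the 768-wide picture. I'll measure these next.

Run:
```python
from h import *
C=cal("top");D=np.load("top.npz");im=D["im"];P=pts(C,D["d"])
g=im.max(2)
def blob(m,u,v,name,z):
    n,l,st,c=cv2.connectedComponentsWithStats(m.astype(np.uint8))
    k=l[v,u]; 
    print(name,k,st[k],c[k],pt(C,*c[k],z), P[int(c[k][1]),int(c[k][0])]); return l==k
blob(g<70,139,215,"pad",48)
w=(im.min(2)>200)
n,l,st,c=cv2.connectedComponentsWithStats(w.astype(np.uint8))
# stage: white + red around (162,223)
hsv=cv2.cvtColor(im,cv2.COLOR_RGB2HSV)
red=(hsv[...,1]>150)&((hsv[...,0]<12)|(hsv[...,0]>170))
red[:205]=0;red[240:]=0
blob(cv2.morphologyEx(red.astype(np.uint8),cv2.MORPH_CLOSE,np.ones((5,5))),160,225,"gear",56)
for n,(u,v),z in[("pad",(139.5,215.5),48),("stage",(162,223.5),42),("stop top",(232,245.5),39),("lens tip",(245,250),60),("tail",(292,260),60),("thumb",(226.5,261),33)]:
    print(n,pt(C,u,v,z).round(1),P[round(v),round(u)].round(1))
c=cv2.resize(im[185:285,100:300,::-1],(800,400),interpolation=cv2.INTER_CUBIC);cv2.imwrite("pics/crop.png",c)
```

```text
pad 66 [131 208  18  18 220] [139.58636364 216.40909091] [482.15512712 175.63867074  48.        ] [483.06877686 176.76996757  48.95899569]
gear 1 [156 219  11  11  86] [160.36046512 224.09302326] [463.21937414 125.01606495  56.        ] [464.044509   128.87414011  42.38266861]
pad [484.3 175.9  48. ] [483.  174.3  49.5]
stage [465.2 124.3  42. ] [463.3 120.8  58.1]
stop top [411.7 -39.5  39. ] [410.6 -39.7  42.5]
lens tip [401.3 -70.2  60. ] [401.4 -70.2  63. ]
tail [ 377.3 -176.9   60. ] [ 377.4 -176.7   62.3]
thumb [376.  -26.1  33. ] [376.  -25.   33.6]
```

View pics/crop.png

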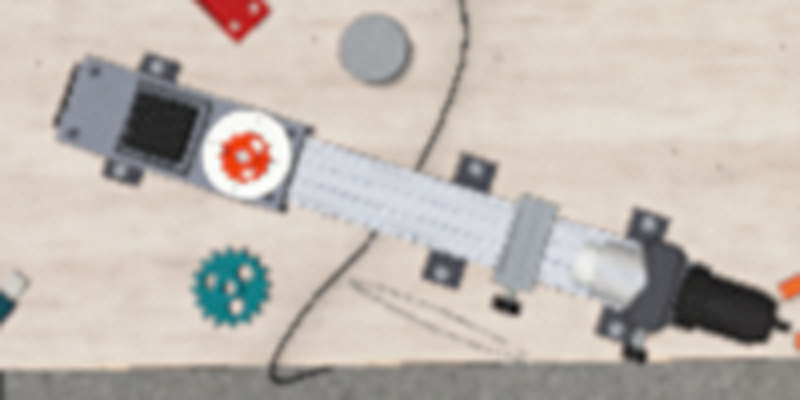

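The numbers fit together: pad at about (482,176), stop centre at about (411,-38), rail direction about (-0.315,-0.949), nose travel about 133 mm. Next I'll go above the pad with the gripper shut and turned 45° to line up with the rail.

```bash
python3 -m inch '[{"gripper":0,"translation":[10,40,0],"roll":0.1},{"gripper":0,"translation":[13,46,0],"roll":0.1},{"gripper":0,"translation":[13,46,0],"roll":0.1},{"gripper":0,"translation":[13,46,0],"roll":0.1},{"gripper":0,"translation":[13,46,0],"roll":0.1},{"gripper":0,"translation":[13,46,0],"roll":0.1},{"gripper":0,"translation":[13,46,0],"roll":0.1},{"gripper":0,"translation":[13,46,0],"roll":0.08},{"gripper":0,"translation":[13,46,0],"roll":0},{"gripper":0,"translation":[13,46,0],"roll":0},{"gripper":0,"translation":[13,46,0],"roll":0},{"gripper":0,"translation":[0,0,0],"roll":0}]' 40
python3 -c "
from h import *
print(r.get_calibration('wrist'));print(r.sense()['joints'],r.sense()['tcp_rot'])"
```

```text
time_s: 1.3
tcp_pos: [417.0, -40.7, 226.8]
tcp_rot: [[0.296, 0.955, -0.001], [0.955, -0.296, 0.003], [0.003, -0.002, -1.0]]
contact_force: [-0.0, -0.4, 0.8]
gripper_width: 0.2
{'fov_y': 69.88330185730656, 'cx': 253.39275222601236, 'cy': 188.04286348662492, 'mount': array([[ 1.58194427e-04, -9.49249308e-01, -3.14524605e-01,
         7.96445358e+01],
       [ 9.99999987e-01,  1.61764362e-04,  1.47515211e-05,
         5.89994153e-01],
       [ 3.68760007e-05, -3.14524603e-01,  9.49249321e-01,
        -1.42982644e+02],
       [ 0.00000000e+00,  0.00000000e+00,  0.00000000e+00,
         1.00000000e+00]])}
[-0.36749738  0.25843316  1.92722019  0.00344222  0.95807316 -0.06864886] [[ 2.96315559e-01  9.55089595e-01 -9.77016124e-04]
 [ 9.55085534e-01 -2.96310828e-01  3.39364180e-03]
 [ 2.95173152e-03 -1.93872283e-03 -9.99993764e-01]]
```

```bash
python3 - <<'E'
from h import *
C=cal("wrist");im,d=r.capture("wrist");np.savez("w1.npz",im=im,d=d,C=np.array(list(C[:3])+list(C[3].ravel())+list(C[4])))
cv2.imwrite("pics/w1.png",im[:,:,::-1])
E
python3 -m inch '[{"gripper":0,"translation":[14,46,-10],"roll":-0.02},{"gripper":0,"translation":[14,46,-15],"roll":0},{"gripper":0,"translation":[14,46,-15],"roll":0},{"gripper":0,"translation":[14,46,-15],"roll":0},{"gripper":0,"translation":[10,30,-10],"roll":0},{"gripper":0,"translation":[0,0,0],"roll":0}]'
python3 - <<'E'
from h import *
C=cal("wrist");im,d=r.capture("wrist");np.savez("w2.npz",im=im,d=d,C=np.array(list(C[:3])+list(C[3].ravel())+list(C[4])))
cv2.imwrite("pics/w2.png",im[:,:,::-1])
E
```

```text
time_s: 1.95
tcp_pos: [489.8, 165.3, 160.0]
tcp_rot: [[0.333, 0.943, 0.007], [0.943, -0.333, -0.004], [-0.002, 0.008, -1.0]]
contact_force: [0.5, -1.4, -0.2]
gripper_width: 0.1
```

View pics/w1.png

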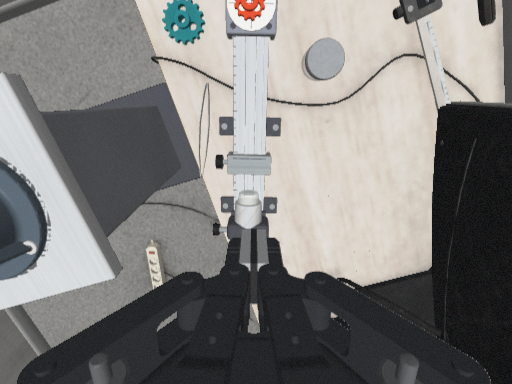

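View pics/w2.png

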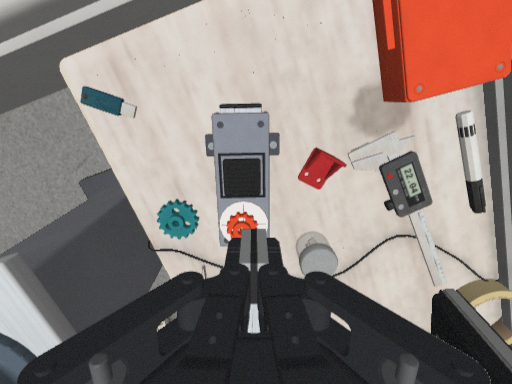

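In w2 the pad is centred at about (242,177), the stage at (242,222), and the fingertip at (254,232). In w1 the stop spans rows 153–174, with the carriage nose at row 38. I'll turn these into world positions.

Run:
```python
from h import *
def ld(n):
    D=np.load(n);c=D["C"];return D,(c[0],c[1],c[2],c[3:12].reshape(3,3),c[12:])
D,C=ld("w2.npz");im=D["im"];P=pts(C,D["d"])
m=(im.max(2)<60).astype(np.uint8);n,l,st,c=cv2.connectedComponentsWithStats(m);k=l[177,242]
print("pad",st[k],c[k]); box=cv2.minAreaRect(np.argwhere(l==k)[:,::-1].astype(np.float32));print(box)
pad=pt(C,*box[0],48);print("pad",pad,P[177,242])
for q in cv2.boxPoints(box):print(pt(C,*q,48))
stg=P[...,2];ms=(im.min(2)>215)&(abs(P[...,2]-42)<4);v,u=np.nonzero(ms);print("stage",len(u),P[ms].mean(0) if len(u) else 0)
print("tip px",proj(C,r.sense()["tcp_pos"]))
D,C=ld("w1.npz");P1=pts(C,D["d"])
g=cv2.cvtColor(D["im"],cv2.COLOR_RGB2GRAY)
print(g[148:182,240]);print(P1[148:182:2,240,2].round(0))
a=pt(C,228,157,39);b=pt(C,271,157,39);print("stop edges",a,b,np.linalg.norm(a-b))
for v in(152,154,156,170,172,174): print(v,pt(C,250,v,39).round(1),P1[v,250].round(1))
for v in(30,34,36,38,40,42): print(v,pt(C,251,v,39).round(1),P1[v,262].round(1))
```

```text
pad [ 218  153   47   45 1574] [241.58513342 176.5025413 ]
((241.52462768554688, 174.83749389648438), (43.62819290161133, 45.8037223815918), 88.31531524658203)
pad [483.21030485 176.58496753  48.        ] [483.13446454 174.88392075  49.84998016]
[469.5297362  203.25026415  48.        ]
[510.40370513 190.11584954  48.        ]
[497.61751111 148.5033776   48.        ]
[454.55563626 162.32698818  48.        ]
stage 601 [468.54611572 134.50940342  42.63970811]
tip px (np.float64(252.11064120418055), np.float64(243.05835168354886))
[216 216 217 216 216 195 138 142 172 164 142 153 174 176 172 172 174 172
 166 165 173 178 174 173 175 181 201 216 216 216 216 217 216 217]
[27. 26. 27. 26. 40. 37. 39. 39. 40. 38. 39. 40. 39. 41. 26. 27. 26.]
stop edges [390.6883837  -21.50223829  39.        ] [440.90784753 -37.05126292  39.        ] 52.57153901251803
152 [418.2 -23.6  39. ] [416.3 -28.6  10.6]
154 [417.5 -25.9  39. ] [415.4 -31.3   9.4]
156 [416.8 -28.3  39. ] [416.8 -28.2  39.5]
170 [411.5 -45.1  39. ] [411.4 -45.3  38.2]
172 [410.7 -47.5  39. ] [410.7 -47.5  39. ]
174 [409.9 -50.   39. ] [410.1 -49.5  40.8]
30 [458.6 101.4  39. ] [469.7  97.6  40.4]
34 [457.5  97.8  39. ] [468.7  94.2  39.5]
36 [456.9  95.9  39. ] [468.6  93.3  33.8]
38 [456.3  94.1  39. ] [468.6  92.6  27. ]
40 [455.8  92.3  39. ] [468.1  90.9  25.6]
42 [455.2  90.4  39. ] [467.5  88.9  26.1]
```

```bash
python3 -m inch '[{"gripper":0,"translation":[-7,11,-20],"roll":0},{"gripper":0,"translation":[0,0,-35],"roll":0},{"gripper":0,"translation":[0,0,-25],"roll":0},{"gripper":0,"translation":[0,0,-10],"roll":0},{"gripper":0,"translation":[0,0,0],"roll":0},{"gripper":0,"translation":[0,0,0],"roll":0}]'
python3 - <<'E'
from h import *
C=cal("wrist");im,d=r.capture("wrist");print(r.sense()["tcp_pos"],proj(C,r.sense()["tcp_pos"]))
cv2.imwrite("pics/w3.png",im[:,:,::-1])
E
```

```text
time_s: 2.6
tcp_pos: [485.4, 164.3, 70.6]
tcp_rot: [[0.345, 0.939, 0.01], [0.939, -0.345, -0.007], [-0.003, 0.012, -1.0]]
contact_force: [-0.0, 0.8, 0.7]
gripper_width: -0.0
[485.5717112  164.38979816  70.91328624] (np.float64(252.54001547260674), np.float64(240.3888344875947))
```

View pics/w3.png

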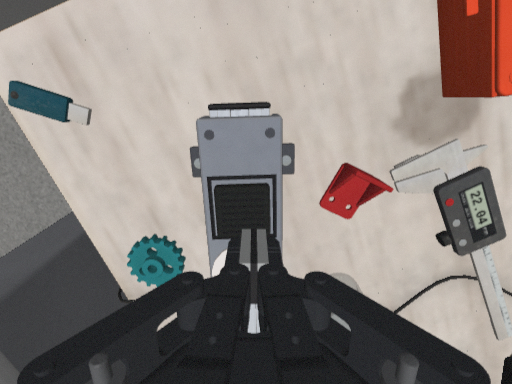

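w3: the pad is centred at about (243,208), and the fingertip projects to (252,240), lower and to its right. That agrees with a needed shift of about (-3,+12).

```bash
python3 -m inch '[{"gripper":0,"translation":[-3,12,0],"roll":0.03},{"gripper":0,"translation":[0,0,0],"roll":0},{"gripper":0,"translation":[0,0,0],"roll":0}]'
```

```text
time_s: 2.95
tcp_pos: [484.3, 177.3, 73.8]
tcp_rot: [[0.314, 0.949, 0.017], [0.949, -0.314, -0.006], [-0.0, 0.018, -1.0]]
contact_force: [0.4, 0.2, -0.5]
gripper_width: -0.2
```

```bash
python3 -m inch '[{"gripper":0,"translation":[-2,-1,-12],"roll":0},{"gripper":0,"translation":[0,0,-8],"roll":0},{"gripper":0,"translation":[0,0,0],"roll":0},{"gripper":0,"translation":[0,0,0],"roll":0}]'
```

```text
time_s: 3.35
tcp_pos: [483.5, 177.6, 54.9]
tcp_rot: [[0.312, 0.95, 0.021], [0.95, -0.312, -0.005], [0.001, 0.022, -1.0]]
contact_force: [-0.2, 0.0, -0.5]
gripper_width: 0.1
```

```bash
python3 -m inch '[{"gripper":0,"translation":[0,-1,-4],"roll":0},{"gripper":0,"translation":[0,0,-2],"roll":0},{"gripper":0,"translation":[0,0,0],"roll":0}]'; python3 -m inch '[{"gripper":0,"translation":[0,0,-2],"roll":0},{"gripper":0,"translation":[0,0,0],"roll":0}]'
```

```text
time_s: 3.65
tcp_pos: [484.1, 176.7, 49.0]
tcp_rot: [[0.312, 0.95, 0.023], [0.95, -0.312, -0.005], [0.002, 0.023, -1.0]]
contact_force: [-0.9, 0.0, -0.0]
gripper_width: 0.3
time_s: 3.85
tcp_pos: [484.4, 176.7, 47.5]
tcp_rot: [[0.312, 0.95, 0.023], [0.95, -0.312, -0.005], [0.002, 0.024, -1.0]]
contact_force: [-1.1, -0.9, 6.3]
gripper_width: 0.0
```

```bash
python3 -m inch '[{"gripper":0,"translation":[0,0,-2.5],"roll":0},{"gripper":0,"translation":[0,0,-1.5],"roll":0}]'; python3 -m inch '[{"gripper":0,"translation":[0,0,0],"roll":0}]'
```

```text
time_s: 4.05
tcp_pos: [484.4, 176.7, 44.6]
tcp_rot: [[0.312, 0.95, 0.024], [0.95, -0.312, -0.005], [0.003, 0.024, -1.0]]
contact_force: [-1.6, -0.1, 6.5]
gripper_width: -0.0
time_s: 4.15
tcp_pos: [484.3, 176.7, 45.1]
tcp_rot: [[0.312, 0.95, 0.024], [0.95, -0.312, -0.005], [0.003, 0.024, -1.0]]
contact_force: [-0.8, -0.2, 6.5]
gripper_width: 0.2
```

```bash
python3 -m inch '[{"gripper":0,"translation":[-0.6,-2,-1],"roll":0},{"gripper":0,"translation":[-1.2,-4,-0.4],"roll":0},{"gripper":0,"translation":[-1.2,-4,-0.4],"roll":0}]'
```

```text
time_s: 4.45
tcp_pos: [481.4, 167.7, 45.2]
tcp_rot: [[0.312, 0.95, 0.026], [0.95, -0.312, -0.004], [0.005, 0.026, -1.0]]
contact_force: [-1.9, 0.7, 6.3]
gripper_width: -0.1
```

```bash
python3 -m inch '[{"gripper":0,"translation":[-1.6,-5,-0.8],"roll":0},{"gripper":0,"translation":[-1.6,-5,-0.8],"roll":0},{"gripper":0,"translation":[-1.6,-5,-0.6],"roll":0},{"gripper":0,"translation":[-1.6,-5,-0.6],"roll":0}]'
python3 - <<'E'
from h import *
C=cal("wrist");im,d=r.capture("wrist");print(r.sense()["tcp_pos"],r.sense()["contact_force"],proj(C,r.sense()["tcp_pos"]))
cv2.imwrite("pics/w4.png",im[:,:,::-1])
E
```

```text
time_s: 4.85
tcp_pos: [475.1, 148.6, 45.0]
tcp_rot: [[0.312, 0.95, 0.029], [0.95, -0.312, -0.002], [0.007, 0.028, -1.0]]
contact_force: [-1.1, 1.4, 5.7]
gripper_width: 0.0
[474.71131923 147.8735024   44.97065904] [-0.68082925 -1.24954328  5.67280734] (np.float64(252.1054871797484), np.float64(241.56277417449328))
```

View pics/w4.png

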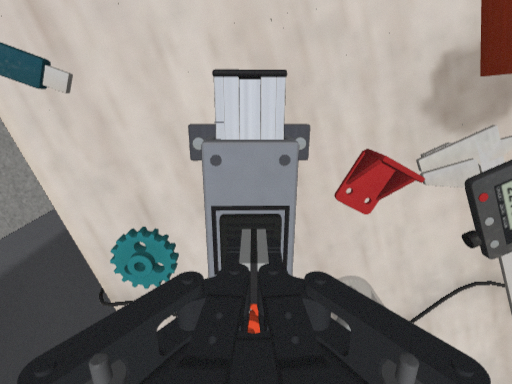

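w4 shows the carriage following: rail is exposed behind it, rows 75–140, and the fingertip sits on the pad at (253,242). I'll continue.

```bash
python3 -m inch '[{"gripper":0,"translation":[-1.9,-6,-1.2],"roll":0},{"gripper":0,"translation":[-1.9,-6,-0.8],"roll":0},{"gripper":0,"translation":[-1.9,-6,-0.8],"roll":0},{"gripper":0,"translation":[-1.9,-6,-0.7],"roll":0},{"gripper":0,"translation":[-1.9,-6,-0.7],"roll":0}]'
```

```text
time_s: 5.4
tcp_pos: [465.2, 118.6, 43.9]
tcp_rot: [[0.313, 0.949, 0.031], [0.95, -0.313, 0.0], [0.01, 0.03, -1.0]]
contact_force: [-0.9, 2.3, 6.0]
gripper_width: 0.1
```

```bash
python3 -m inch '[{"gripper":0,"translation":[-1.9,-6,-0.7],"roll":0},{"gripper":0,"translation":[-1.9,-6,-0.7],"roll":0},{"gripper":0,"translation":[-1.9,-6,-0.7],"roll":0},{"gripper":0,"translation":[-1.9,-6,-0.7],"roll":0}]'
```

```text
time_s: 5.8
tcp_pos: [457.3, 94.7, 43.5]
tcp_rot: [[0.314, 0.949, 0.033], [0.95, -0.314, 0.001], [0.012, 0.031, -0.999]]
contact_force: [-1.4, 0.9, 6.6]
gripper_width: 0.1
```

```bash
python3 -m inch '[{"gripper":0,"translation":[-1.9,-6,-0.3],"roll":0},{"gripper":0,"translation":[-1.9,-6,-0.5],"roll":0},{"gripper":0,"translation":[-1.6,-5,-0.5],"roll":0},{"gripper":0,"translation":[-1.3,-4,-0.4],"roll":0},{"gripper":0,"translation":[-1,-3,-0.4],"roll":0}]'
```

```text
time_s: 6.3
tcp_pos: [449.2, 70.5, 44.3]
tcp_rot: [[0.315, 0.949, 0.036], [0.949, -0.315, 0.002], [0.013, 0.033, -0.999]]
contact_force: [-0.5, 1.2, 6.3]
gripper_width: -0.0
```

```bash
python3 -m inch '[{"gripper":0,"translation":[-0.8,-2.5,-0.4],"roll":0},{"gripper":0,"translation":[-0.8,-2.5,-0.4],"roll":0},{"gripper":0,"translation":[-0.6,-2,-0.4],"roll":0}]'
```

```text
time_s: 6.6
tcp_pos: [446.9, 63.5, 44.7]
tcp_rot: [[0.315, 0.948, 0.037], [0.949, -0.316, 0.003], [0.014, 0.035, -0.999]]
contact_force: [-0.5, 1.8, 5.6]
gripper_width: -0.0
```

```bash
python3 -m inch '[{"gripper":0,"translation":[-0.6,-2,-1],"roll":0},{"gripper":0,"translation":[-0.6,-2,-0.8],"roll":0}]'
```

```text
time_s: 6.8
tcp_pos: [445.6, 59.6, 44.0]
tcp_rot: [[0.316, 0.948, 0.038], [0.949, -0.316, 0.003], [0.015, 0.035, -0.999]]
contact_force: [-1.0, 2.0, 6.4]
gripper_width: -0.1
```

```bash
python3 -m inch '[{"gripper":0,"translation":[-0.6,-2,-0.7],"roll":0},{"gripper":0,"translation":[-0.6,-2,-0.7],"roll":0}]'
```

```text
time_s: 7.0
tcp_pos: [444.4, 55.8, 43.7]
tcp_rot: [[0.316, 0.948, 0.039], [0.949, -0.316, 0.003], [0.015, 0.036, -0.999]]
contact_force: [-0.8, 0.7, 6.4]
gripper_width: 0.4
```

```bash
python3 -m inch '[{"gripper":0,"translation":[-0.6,-2,-0.6],"roll":0}]'
```

```text
time_s: 7.1
tcp_pos: [443.7, 53.9, 43.6]
tcp_rot: [[0.316, 0.948, 0.04], [0.949, -0.316, 0.003], [0.016, 0.037, -0.999]]
contact_force: [-0.9, 0.6, 6.9]
gripper_width: -0.0
```

```bash
python3 -m inch '[{"gripper":0,"translation":[-0.6,-2,-0.5],"roll":0}]'
```

```text
time_s: 7.2
tcp_pos: [443.1, 52.0, 43.7]
tcp_rot: [[0.316, 0.948, 0.04], [0.949, -0.316, 0.003], [0.016, 0.037, -0.999]]
contact_force: [-1.0, 1.4, 7.0]
gripper_width: 0.0
```

```bash
python3 -m inch '[{"gripper":0,"translation":[-0.6,-2,-0.5],"roll":0}]'
```

```text
time_s: 7.3
tcp_pos: [442.7, 50.3, 43.7]
tcp_rot: [[0.317, 0.948, 0.041], [0.948, -0.317, 0.004], [0.017, 0.038, -0.999]]
contact_force: [0.1, 3.6, 7.8]
gripper_width: -0.2
```

```bash
python3 -m inch '[{"gripper":0,"translation":[-0.6,-2,-0.5],"roll":0}]'
python3 - <<'E'
from h import *
r.capture("wrist");print(r.sense()["tcp_pos"],r.sense()["contact_force"])
im,d=r.capture("top");np.savez("t2.npz",im=im,d=d)
cv2.imwrite("pics/t2.png",cv2.resize(im[205:275,130:270,::-1],(800,400),interpolation=cv2.INTER_CUBIC))
E
```

```text
time_s: 7.4
tcp_pos: [442.6, 48.7, 43.8]
tcp_rot: [[0.318, 0.947, 0.043], [0.948, -0.318, 0.004], [0.018, 0.039, -0.999]]
contact_force: [1.1, 3.9, 5.9]
gripper_width: -0.3
[442.61551401  48.50333932  43.82646663] [-0.04557695  4.34515644  6.31876787]
```

View pics/t2.png

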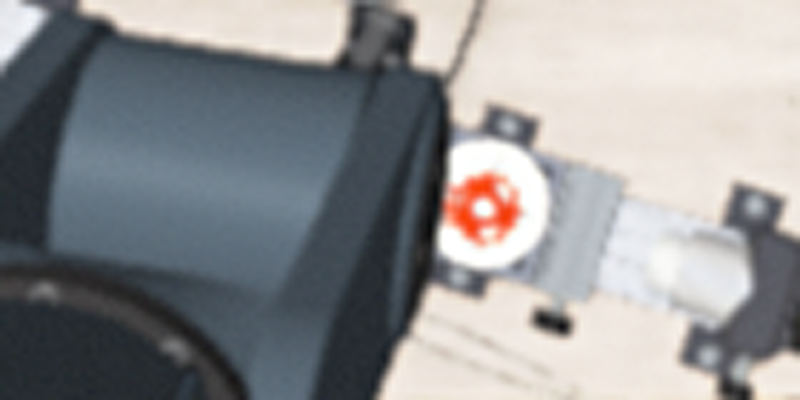

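The push force rose to about 4–5 N and t2 shows the nose against the stop. The thumbscrew is still at (226.6,260.6), so the stop hasn't moved. I'll lift now with a slight forward bias so the carriage isn't dragged back.

```bash
python3 -m inch '[{"gripper":0,"translation":[-0.3,-1,2],"roll":0},{"gripper":0,"translation":[-0.2,-0.6,2.5],"roll":0},{"gripper":0,"translation":[0,0,4],"roll":0}]'; python3 -m inch '[{"gripper":0,"translation":[0,0,20],"roll":0},{"gripper":0,"translation":[0,0,40],"roll":0},{"gripper":0,"translation":[0,0,40],"roll":0},{"gripper":0,"translation":[0,0,30],"roll":0},{"gripper":0,"translation":[0,40,20],"roll":0},{"gripper":0,"translation":[0,45,10],"roll":0},{"gripper":0,"translation":[0,45,0],"roll":0},{"gripper":0,"translation":[0,20,0],"roll":0},{"gripper":0,"translation":[0,0,0],"roll":0}]'
python3 - <<'E'
from h import *
im,d=r.capture("wrist");im2,d=r.capture("top");np.savez("t3.npz",im=im2,d=d)
a=im[:,:,::-1];b=cv2.resize(im2[205:275,130:270,::-1],(512,256),interpolation=cv2.INTER_CUBIC)
cv2.imwrite("pics/f.png",np.vstack([a[:300],b]))
E
```

```text
time_s: 7.8
tcp_pos: [442.6, 47.7, 53.3]
tcp_rot: [[0.318, 0.947, 0.045], [0.948, -0.319, 0.005], [0.019, 0.041, -0.999]]
contact_force: [-0.6, 0.7, 0.1]
gripper_width: 0.3
time_s: 8.7
tcp_pos: [443.8, 200.6, 222.8]
tcp_rot: [[0.325, 0.944, 0.051], [0.946, -0.325, 0.006], [0.022, 0.047, -0.999]]
contact_force: [-0.3, 0.1, 0.3]
gripper_width: -0.3
```

View pics/f.png

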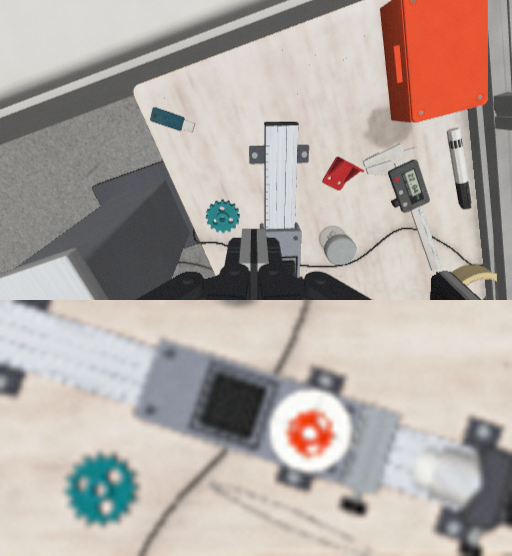

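The carriage looks seated and the pad is up. I'll take one look from the same place as w1 to check for a gap and for any shift of the stop.

```bash
python3 -m inch '[{"gripper":0,"translation":[-5,-40,0],"roll":0},{"gripper":0,"translation":[-5,-45,0],"roll":0},{"gripper":0,"translation":[-5,-45,0],"roll":0},{"gripper":0,"translation":[-5,-45,0],"roll":0},{"gripper":0,"translation":[-5,-40,0],"roll":0},{"gripper":0,"translation":[0,-20,0],"roll":0},{"gripper":0,"translation":[0,0,0],"roll":0},{"gripper":0,"translation":[0,0,0],"roll":0}]'
python3 - <<'E'
from h import *
C=cal("wrist");im,d=r.capture("wrist");P=pts(C,d)
cv2.imwrite("pics/g.png",cv2.resize(im[40:240,180:330,::-1],(450,600),interpolation=cv2.INTER_CUBIC))
a=np.load("top.npz")["im"];b=np.load("t3.npz")["im"]
t=a[240:268,220:250];m=cv2.matchTemplate(b[234:274,214:256],t,cv2.TM_CCOEFF_NORMED);print("stop shift px",np.unravel_index(m.argmax(),m.shape),m.max())
for v in range(120,190,6): print(v,pt(C,250,v,39).round(1))
E
```

```text
time_s: 9.6
tcp_pos: [412.9, -52.6, 220.7]
tcp_rot: [[0.336, 0.941, 0.046], [0.942, -0.337, 0.002], [0.017, 0.043, -0.999]]
contact_force: [-0.3, 0.3, -0.0]
gripper_width: 0.0
stop shift px (np.int64(6), np.int64(6)) 0.9089926
120 [4.366e+02 1.000e-01 3.900e+01]
126 [434.2  -6.2  39. ]
132 [431.9 -12.7  39. ]
138 [429.5 -19.2  39. ]
144 [427.1 -25.8  39. ]
150 [424.7 -32.5  39. ]
156 [422.3 -39.3  39. ]
162 [419.8 -46.2  39. ]
168 [417.2 -53.2  39. ]
174 [414.7 -60.3  39. ]
180 [412.1 -67.4  39. ]
186 [409.4 -74.7  39. ]
```

View pics/g.png

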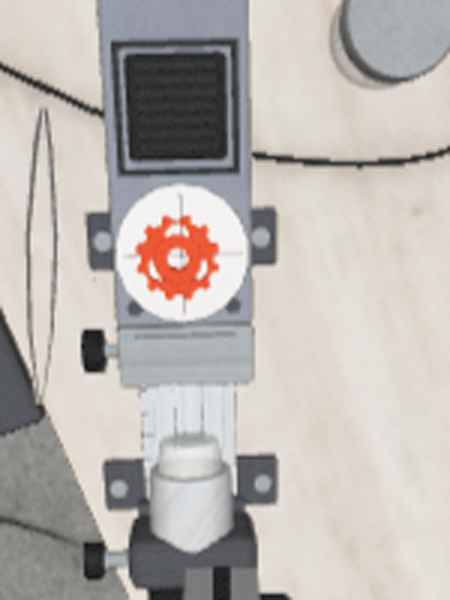

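The close view shows the nose flush against the stop, the gear centred on its stage and the pad up. The stop's template shift is 0 px.

```bash
python3 -c "
from station import r
print(r.job_done())"
```

```text
the job is handed in; nothing more can be done
None
```

The carriage now rests against the clamped stop with its brake on, and I handed the job in at about 9.7 s of the 35 s allowed. With the shut fingertips I pressed the release pad 3–4.5 mm down (about 6–7 N). I kept it pressed and slid the carriage about 133 mm along the rail, until the force along the rail rose from 1–2 N to about 4–5 N. Then I let the pad come up and lifted the fingers clear.

- **Carriage and stop:** the last close view shows no visible gap between the nose and the stop. The stop moved 0 px between the top views before and after, at a match score of 0.91 and about 2.4 mm per pixel. The push never came near the 25 N that would slip it.
- **Gear and bystanders:** the gear is still centred on its stage, and the bystander items in view look unmoved by eye.
- **Robot:** the arm hangs clear, about 220 mm up, reading about zero force.
- **Limits of the checks:** nothing failed or disagreed. The tool tilted slowly to about 3° over the run without visible harm. Pad depth was judged from the fingertip height and force, because the joint itself can't be read.

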